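# Load the dye shaker and throw its drive lever to the green notch

### The job

Stand the two dye jars upright in the bench shaker's tray, one in each cell, setting them down gently. Once both are loaded, throw the shaker's drive lever out of neutral into the notch marked with the green disc, without letting it run past that notch, and leave it resting there. Leave the glue tin, the thread spool and the beeswax where they are.

Things in the scene. Friction and masses are not known exactly. Their poses are not given: they have to be found in the camera images.
- shaker: Grey bench shaker, fixed, 220 (x) by 400 (y) mm, flat deck 58 mm above the bench. Origin: centre of its underside; -x side faces the robot at yaw 0. Lever at its +y end; at -y an aluminium tray, outside 90 (x) by 175 (y) mm, centred at (-10, -105) mm, two cells side by side along y, walls 5 mm thick, rims 116 mm above the bench (45 mm above the cell floors).
- cell_left (a point): Centre of the floor of the tray's cell nearer the lever, 71 mm above the bench. The cell is 80 (x) by 80 (y) mm inside. Axes as the shaker's.
- cell_right (a point): Centre of the floor of the tray's other cell (-y end), 80 by 80 mm inside, 71 mm above the bench. Axes as the shaker's.
- amber_jar: Loose amber glass dye jar with a white lid, 56 mm across, 110 mm tall, about 0.25 kg. Origin: centre of its underside, z up its axis.
- blue_jar: Loose blue dye jar with a black lid, 56 mm across, 110 mm tall, about 0.25 kg. Origin: centre of its underside, z up its axis.
- drive_lever (a joint): Lever angle about the vertical at lever_pivot, rad, growing counter-clockwise from above (handle moves to shaker's -y, to the tray). A spring detent pulls it into the nearest of four notches: 0 = neutral (white dot), 0.34, 0.68, 1.02; about 8 N at the handle to leave one. At q the handle lies from the pivot in direction pi - 0.51 + q (shaker's frame, from +x). Stops at -0.05 and 1.07.
- lever_pivot (a point): Axis of the drive lever, 75 mm above the bench, at (60, 95) mm in the shaker's frame. Axes as the shaker's.
- lever_grip (a point): Middle of the lever's upright black handle, 100 mm from the pivot axis, 118 mm above the bench. The handle is round, 24 to 27 mm thick, and stands free from 91 to 151 mm above the bench; the lever's flat steel arm (14 mm wide) lies below it at 69 to 78 mm. Its -x axis points outward along the lever, z up.
- lever_nose (a point): Tip of the lever's red pointer, 129 mm from the pivot axis. Its -x axis points outward along the lever: at a notch it points at that notch's disc (the disc's y in this frame is then 0).
- green_disc: Green disc, 26 mm across, 3 mm thick, on the shaker's deck, 145 mm from lever_pivot, in line with one of the three driving notches (any of the three: the discs are swapped between episodes). Origin: centre of its underside. Marks the wanted notch.
- yellow_disc: Yellow disc, 26 mm across, 3 mm thick, on the shaker's deck, 145 mm from lever_pivot, in line with one of the three driving notches (any of the three: the discs are swapped between episodes). Origin: centre of its underside.
- red_disc: Red disc, 26 mm across, 3 mm thick, on the shaker's deck, 145 mm from lever_pivot, in line with one of the three driving notches (any of the three: the discs are swapped between episodes). Origin: centre of its underside.
- glue_tin: Green glue tin with black lid, 76 mm across, 105 mm tall, standing loose on the bench (bystander). Origin: centre of its underside.
- spool: Wooden spool of natural thread, flanges 50 mm across, 55 mm tall, standing loose (bystander). Origin on its underside, 13 mm from the middle of the spool (which lies at -x of it).
- beeswax: Yellow puck of beeswax, 55 mm across, 21 mm tall, lying loose (bystander). Origin: centre of its underside.

How it is judged (in metres and radians):
On the way, in this order (a step that is already met when the one before it is completed fails the run):
1. both jars stand upright on the floors of the tray's cells, one in each, released, the lever still in neutral (((horizontal distance between amber_jar and cell_left below 0.022 m and z of amber_jar in the frame of cell_left between -0.006 and 0.006 m and angle between each of amber_jar, blue_jar's own z axis and vertical below 0.1 rad and horizontal distance between blue_jar and cell_right below 0.022 m and z of blue_jar in the frame of cell_right between -0.006 and 0.006 m) or (horizontal distance between amber_jar and cell_right below 0.022 m and z of amber_jar in the frame of cell_right between -0.006 and 0.006 m and angle between each of amber_jar, blue_jar's own z axis and vertical below 0.1 rad and horizontal distance between blue_jar and cell_left below 0.022 m and z of blue_jar in the frame of cell_left between -0.006 and 0.006 m)) and linear speed of each of amber_jar, blue_jar below 0.02 m/s and contact force between the fingers and amber_jar below 0.1 N and contact force between the fingers and blue_jar below 0.1 N and value of joint drive_lever below 0.16 rad), for 0.2 s.
2. the lever rests in the notch marked by the green disc (y of green_disc in the frame of lever_nose between -0.008 and 0.008 m and velocity of joint drive_lever between -0.05 and 0.05 rad/s), for 0.2 s.
At the end, for the whole second after the job is handed in: Both jars stand upright (within 0.1 rad) and at rest on the cell floors, one in each cell (axis within 22 mm of the cell's centre, underside within 6 mm of its floor), and the lever is at rest in the notch of the green disc, its pointer line within 8 mm of the disc's centre (all of step 2 and ((horizontal distance between amber_jar and cell_left below 0.022 m and z of amber_jar in the frame of cell_left between -0.006 and 0.006 m and angle between each of amber_jar, blue_jar's own z axis and vertical below 0.1 rad and horizontal distance between blue_jar and cell_right below 0.022 m and z of blue_jar in the frame of cell_right between -0.006 and 0.006 m) or (horizontal distance between amber_jar and cell_right below 0.022 m and z of amber_jar in the frame of cell_right between -0.006 and 0.006 m and angle between each of amber_jar, blue_jar's own z axis and vertical below 0.1 rad and horizontal distance between blue_jar and cell_left below 0.022 m and z of blue_jar in the frame of cell_left between -0.006 and 0.006 m)) and linear speed of each of amber_jar, blue_jar below 0.02 m/s); the robot touches nothing.
It fails at once if the lever runs past the green notch (its pointer line more than 20 mm beyond the green disc) (y of green_disc in the frame of lever_nose above 0.02 m).
It fails at once if a jar is banged down: it strikes the shaker with more than 60 N (contact force between any of amber_jar, blue_jar and shaker above 60 N).
It fails at once if the glue tin, spool or beeswax is moved more than 30 mm or knocked over (distance of any of glue_tin, spool, beeswax from where it was at the start of the episode above 0.03 m or angle between any of glue_tin, spool, beeswax's own z axis and vertical above 0.5 rad).
It also fails if it takes over 72 s, if anything falls off the work surface, if the arm or the gripper's body presses on something with over 40 N, if the wrist force passes 120 N, or if a joint passes its speed limit or range.

### The arm

A 7-joint arm with a two-finger parallel gripper is mounted at the origin on a cart in front of the work surface, level with it; the furniture and walls round the work are solid. World frame = base frame: x ahead of the robot, y to its left, z up, the work surface at z = 0. Lengths are in mm, angles in rad, forces in N, time in s.
With the tool pointing down it reaches from about 400 to 875 mm from the base axis. Payload 4.4 kg.
Tool frame: the origin (TCP) lies midway between the tips of the shut fingers; the grasp point (between the pads) lies grasp_offset behind it (grasp_offset is the distance from the TCP to the grasp point, in mm); z points along the fingers, y is the line along which they close (so a half turn about z gives the same grasp; the last joint's range is limited). The gripper opens to 85 mm and grips with 20 to 120 N. Pads are 22 mm wide; open, the fingers measure 114 mm over their backs; the gripper's body (76 mm by 85 mm) begins 54 mm behind the grasp point. The pads swing forward as they close: fully open they stand 13 mm farther back than shut.
Start: joints at [-1.404, 0.628, 0.038, 1.517, -0.027, 0.996, -0.02], TCP at [149.931, 632.486, 231.313] pointing down, gripper open.
Joint ranges: [-3.06, 3.06], [-0.37, 2.12], [-1.25, 1.32], [0.18, 2.47], [-1.1, 4.24], [0.23, 1.98], [-2.94, 2.94]. Speed limits (rad/s): [2.57, 2.57, 3.14, 3.14, 3.14, 3.14, 3.14].

### API

Orientations are given as [roll, pitch, yaw] about the fixed x, y, z axes, in that order (R = Rz(yaw) Ry(pitch) Rx(roll)).
In Python, from cell import * gives the robot as it stands. The module is installed in compiled form; this text tells all that it offers.
- The arm moves only by the shell command python3 -m jog 'ROWS'. ROWS is a JSON object of lists of equal length, an entry for each row: "angular": the turn, a rotation vector about the tool's x, y, z in degrees, a list of three; "travel": the shift along the tool's x, y, z in cm, a list of three; "fingers": the closure, from 0 (fully open) to 1 (shut). In form: {"angular": [[rx, ry, rz], ...], "travel": [[tx, ty, tz], ...], "fingers": [fingers, ...]}. A call has 1 to 5 rows; each row is the pose to reach, as a shift and turn from the pose commanded when the call began, along the tool's axes at that moment; what a row does not reach only later rows make up. A row lasts 1/8 s, in which the tool goes at most 62.5 mm and 10.7 degrees, less where a joint would pass 70% of its speed; a pose out of reach is approached as far as the arm can. A call with a gripper value outside its range is refused whole. The fingers move at their own pace and stop on an object; the grip force is fixed at half the most. Time passes only in rows, so rows that repeat a pose let the fingers close. It gives the time, the measured TCP pose, the force and the opening at its end, in the units of the state.
- read_state(): the state, without advancing time (a new reading comes with each control period).
- get_image(name): name is "scene" or "side" or "wrist"; returns the picture (384x512x3 uint8, red, green, blue); there is no depth.
- camera_model(name): a dict with "mtx" (3x3 intrinsics, pixels), "T" (4x4, takes a point from camera to world coordinates). Camera axes: x right, y down, z forward; pixel columns grow to the right and rows downward; lengths in mm; the calibration is good to about 2 mm. A picture is of the moment at which its call begins: read the wrist's pose just before it. camera_model takes no time and is no camera call; for the wrist camera it gives the pose at the moment of the call.
- finish_job(): hands the job in, once; it reports no verdict.
The state is a dict: "clock": time; "qpos": joint angles; "qd": joint speeds; "tau": joint torques, N m; "eef_pos": TCP position; "tool_rot": TCP orientation; "force": force on the tool from outside, world axes, zero at the start; "torque": the same for the moment, N m; "width": finger opening in mm.
Only numpy, scipy, OpenCV 4.12 (cv2) and the standard library are available. Lean on these libraries where they do the work, as an engineer would, in place of code of your own. Each camera call takes 0.05 s, during which the arm holds its last target. There are 200 camera calls.

## Working session

There is one attempt and no reset: what is moved stays moved. The work goes in short steps, Python scripts to look and compute and a shell command to move; the robot and the scene stay as the last step left them, time stands still between calls to the robot, and variables do not carry over. Pictures are saved under pics/ and viewed, on a budget of 10 in all, crops included, one or two more only if the job needs it, and the job is handed in when it is done.

```bash
mkdir -p pics
python3 - <<'E'
from cell import *
import cv2,numpy as np
s=read_state();print({k:np.round(v,3).tolist() for k,v in s.items()})
try: print(grasp_offset)
except Exception as e: print(e)
for n in("scene","side","wrist"):
    m=camera_model(n);im=get_image(n);np.save(f"{n}0.npy",im);print(n,np.round(m["mtx"],1).tolist(),np.round(m["T"],3).tolist())
    cv2.imwrite(f"pics/{n}0.png",cv2.resize(im[:,:,::-1],(800,600),interpolation=cv2.INTER_CUBIC))
E
```

```text
{'clock': 0.0, 'qpos': [-1.404, 0.629, 0.038, 1.518, -0.027, 0.996, -0.02], 'qd': [0.001, 0.0, 0.001, -0.002, 0.001, -0.002, 0.0], 'tau': [0.001, -56.34, 1.226, -19.344, 0.011, 0.01, 0.0], 'eef_pos': [149.766, 631.846, 230.351], 'tool_rot': [-3.14, 0.0, 2.909], 'force': [-0.339, 1.331, -0.021], 'torque': [0.012, 0.022, -0.025], 'width': 85.171}
18.700000000000003
scene [[397.8, 0.0, 251.1], [0.0, 397.8, 191.0], [0.0, 0.0, 1.0]] [[-0.797, -0.285, 0.533, -157.435], [-0.604, 0.397, -0.691, 1003.52], [-0.015, -0.873, -0.488, 787.955], [0.0, 0.0, 0.0, 1.0]]
side [[487.8, 0.0, 252.3], [0.0, 487.8, 190.7], [0.0, 0.0, 1.0]] [[-0.999, -0.019, 0.033, 509.451], [-0.037, 0.672, -0.74, 1073.673], [-0.008, -0.74, -0.672, 1021.882], [0.0, 0.0, 0.0, 1.0]]
wrist [[320.9, 0.0, 250.9], [0.0, 320.9, 193.1], [0.0, 0.0, 1.0]] [[0.231, 0.932, 0.28, 78.101], [0.973, -0.221, -0.068, 648.887], [-0.001, 0.288, -0.958, 373.349], [0.0, 0.0, 0.0, 1.0]]
```

View pics/scene0.png

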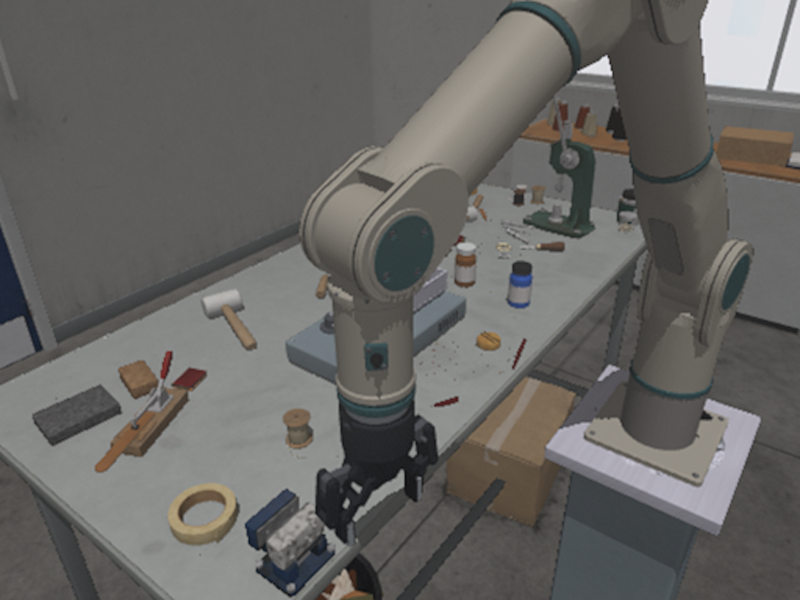

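View pics/side0.png

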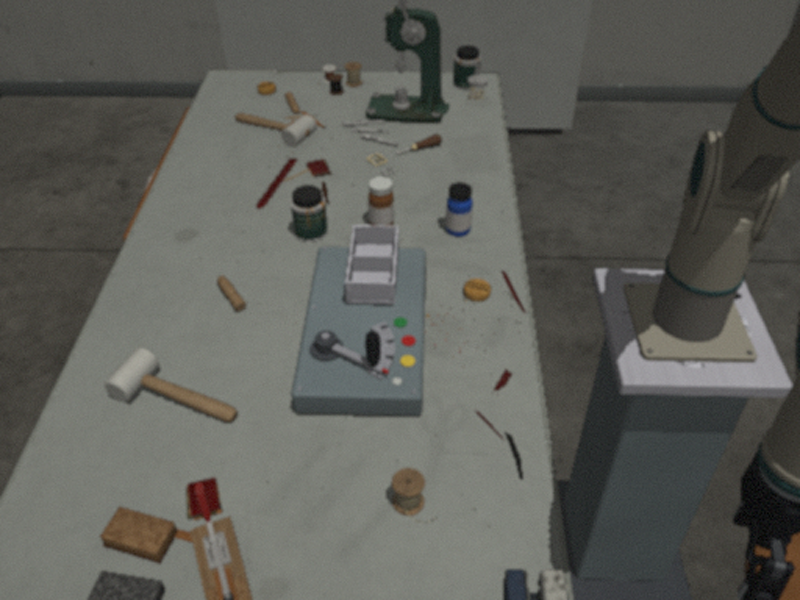

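Side view: blue jar (460,210), amber jar (380,203), tin (309,212), tray (373,263), discs in order white, yellow, red, green (green (400,322), nearest the tray, so the 1.02 notch). Beeswax is at (477,289) and the spool at (408,492). I'll zoom in to measure these.

Run:
```python
import cv2,numpy as np
im=np.load("side0.npy")[:,:,::-1]
c=cv2.resize(im[105:270,180:325],None,fx=3.6,fy=3.6,interpolation=cv2.INTER_CUBIC)
for i in range(0,145,20): cv2.putText(c,str(180+i),(int(i*3.6),10),0,.35,(0,0,255),1);cv2.line(c,(int(i*3.6),12),(int(i*3.6),18),(0,0,255),1)
for i in range(0,165,20): cv2.putText(c,str(105+i),(0,int(i*3.6)+4),0,.35,(0,0,255),1)
cv2.imwrite("pics/crop1.png",c)
hsv=cv2.cvtColor(np.ascontiguousarray(im),cv2.COLOR_BGR2HSV)
for n,h0,h1 in(("green",45,85),("yellow",20,34),("red",0,8)):
    m=((hsv[:,:,0]>=h0)&(hsv[:,:,0]<=h1)&(hsv[:,:,1]>120)).astype(np.uint8);m[:195]=0;m[245:]=0;m[:,:235]=0;m[:,275:]=0
    k,l,st,ce=cv2.connectedComponentsWithStats(m);print(n,[(st[i,4],ce[i].round(1)) for i in range(1,k) if st[i,4]>8])
```

```text
green [(np.int32(29), array([255.8, 205.9]))]
yellow [(np.int32(44), array([260.5, 230.5]))]
red [(np.int32(41), array([261. , 217.5]))]
```

View pics/crop1.png

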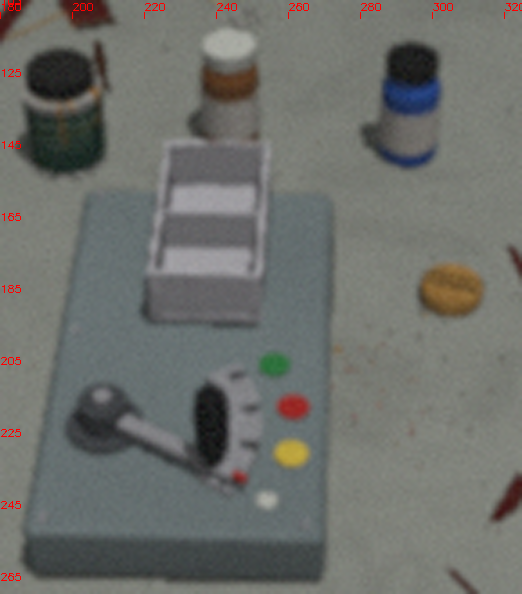

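The crop shows the tray's rim corners, the deck corners, the three discs, and the jar lids (amber ~(244,116), blue ~(295,121) in raw pixels). Next I'll fit the shaker pose.

```bash
cat > h.py <<'E'
from cell import *
import numpy as np, cv2
from scipy.optimize import least_squares
from scipy.spatial.transform import Rotation as R
def ray(n,uv,z,m=None):
    m=m or camera_model(n);T=m["T"];d=T[:3,:3]@np.linalg.solve(m["mtx"],[uv[0],uv[1],1]);p=T[:3,3]
    return (p+d*(z-p[2])/d[2])[:2]
def proj(n,P,m=None):
    m=m or camera_model(n);T=m["T"];p=(np.asarray(P,float)-T[:3,3])@T[:3,:3];q=p@np.asarray(m["mtx"]).T;return q[:,:2]/q[:,2:]
def tool():
    s=read_state();return np.array(s["eef_pos"]),R.from_euler("xyz",s["tool_rot"]),s
def to(p,yaw=None):
    "travel cm / turn deg from the present pose to TCP p, tool down with yaw"
    e,r,s=tool();print("t",s["clock"],"at",np.round(e,1),"travel cm",np.round(r.inv().apply(np.array(p)-e)/10,2))
    if yaw is not None: print("turn",np.round(np.degrees((r.inv()*R.from_euler("xyz",[np.pi,0,yaw])).as_rotvec()),1))
E
python3 - <<'E'
from h import *
pv=np.array([60,95]);a=lambda q:pv+145*np.array([np.cos(np.pi-.51+q),np.sin(np.pi-.51+q)])
P=[[35,-192.5,116],[-55,-192.5,116],[-55,-17.5,116],[35,-17.5,116],[110,-200,58],[-110,-200,58],[-110,200,58],[110,200,58],[*a(1.02),61],[*a(.68),61],[*a(.34),61]]
U=[[226.1,144.4],[255,144.4],[253.6,181.4],[221.7,181.1],[203.3,158.6],[272.2,159.4],[269.7,255.3],[186.9,253],[255.8,205.9],[261,217.5],[260.5,230.5]]
P=np.array(P);U=np.array(U);m=camera_model("side")
def W(v): c,s=np.cos(v[2]),np.sin(v[2]);return np.c_[P[:,:2]@np.array([[c,s],[-s,c]])+v[:2],P[:,2]]
f=least_squares(lambda v:(proj("side",W(v),m)-U).ravel(),[550,100,0],loss="soft_l1");v=f.x
print(v.round(3));print((proj("side",W(v),m)-U).round(1).tolist())
c,s=np.cos(v[2]),np.sin(v[2]);Rm=np.array([[c,-s],[s,c]])
for n,p in dict(left=[-10,-62.5],right=[-10,-147.5],pivot=pv,grip0=pv+100*np.array([np.cos(np.pi-.51),np.sin(np.pi-.51)]),grip102=pv+100*np.array([np.cos(np.pi+.51),np.sin(np.pi+.51)])).items(): print(n,(Rm@np.array(p)+v[:2]).round(1))
for n,u,z in[("amber lid",(243.9,116.4),110),("amber far",(243.9,112.5),110),("blue lid",(294.7,120.8),110),("blue far",(294.7,116.9),110),("blue near bottom",(293.3,150.8),0),("tin",(197.5,123),105),("wax",(305,185),21),("spool",(261,305),55)]: print(n,ray("side",u,z,m).round(1))
E
```

```text
[609.757  57.392  12.562]
[[-0.2, -0.5], [-0.0, 0.0], [-1.0, 0.4], [-0.9, 0.0], [0.1, -1.9], [0.3, -1.4], [1.0, -0.1], [-1.5, -0.1], [0.4, 0.3], [0.6, 0.5], [0.5, 0.6]]
left [599.5  -5.1]
right [599.1 -90.1]
pivot [670.2 152.1]
grip0 [583.2 201.3]
grip102 [582.7 103.7]
amber lid [ 596.3 -297.4]
amber far [ 597.5 -320.9]
blue lid [ 427.5 -275.7]
blue far [ 426.9 -298.6]
blue near bottom [ 427.3 -257. ]
tin [ 748.2 -262.1]
wax [397.2 -57.9]
spool [521.9 407.7]
```

```bash
python3 -c "
from h import *
to([470,330,270],2.2); to([520,-150,270],1.571)"
```

```text
t 0.15 at [149.8 632.  230.6] travel cm [-38.12 -22.    -3.91]
turn [-0.1  0.  40.6]
t 0.15 at [149.8 632.  230.6] travel cm [-54.06 -67.56  -3.84]
turn [-0.1  0.1 76.6]
```

```bash
python3 -m jog '{"angular":[[0,0,8],[0,0,16],[0,0,24],[0,0,32],[0,0,40]],"travel":[[-5.4,-3.1,-0.6],[-10.8,-6.3,-1.2],[-16.2,-9.4,-1.8],[-21.6,-12.5,-2.4],[-27,-15.6,-3]],"fingers":[0,0,0,0,0]}'; python3 -c "
from h import *
print(np.round(read_state()['qpos'],2)); to([490,150,270],1.571)"
```

```text
clock: 0.78
eef_pos: [377.2, 417.4, 261.4]
tool_rot: [3.142, -0.0, 2.206]
force: [0.3, 0.8, 0.8]
width: 85.3
[-1.05  0.48  0.25  1.73 -0.14  0.95 -0.11]
t 0.775 at [377.2 417.4 261.4] travel cm [-28.21  -6.8   -0.87]
turn [-0.  -0.  36.4]
```

```bash
python3 -m jog '{"angular":[[0,0,8],[0,0,16],[0,0,24],[0,0,32],[0,0,36.4]],"travel":[[-5.6,-1.4,-0.2],[-11.2,-2.8,-0.4],[-16.8,-4.2,-0.6],[-22.4,-5.6,-0.8],[-28.2,-6.8,-0.9]],"fingers":[0,0,0,0,0]}'; python3 -c "
from h import *
to([515,-150,270],1.571)"
```

```text
clock: 1.4
eef_pos: [490.2, 150.6, 270.3]
tool_rot: [-3.142, -0.0, 1.573]
force: [-0.3, 0.5, 0.2]
width: 85.7
t 1.4 at [490.2 150.6 270.3] travel cm [-3.007e+01  2.420e+00  2.000e-02]
turn [-0.  -0.   0.1]
```

```bash
python3 -m jog '{"angular":[[0,0,0],[0,0,0],[0,0,0],[0,0,0],[0,0,0]],"travel":[[-6,0.5,0],[-12,1,0],[-18,1.5,0],[-24,2,0],[-30,2.4,0]],"fingers":[0,0,0,0,0]}'
python3 - <<'E'
from h import *
m=camera_model("wrist");im=get_image("wrist");print(m["T"][:3].round(2).tolist())
np.savez("w1",im=im,mtx=m["mtx"],T=m["T"]);cv2.imwrite("pics/w1.png",cv2.resize(im[:,:,::-1],(768,576)))
for n,p in dict(blue=[427,-277,110],amber=[596,-298,110],r=[599,-90,71],l=[599.5,-5,71]).items(): print(n,(proj("wrist",[p],m)*1.5).round(0))
E
```

```text
clock: 2.02
eef_pos: [515.3, -149.4, 270.1]
tool_rot: [3.141, -0.0, 1.576]
force: [0.9, 0.7, -0.1]
width: 85.6
[[1.0, 0.0, 0.0, 514.72], [0.0, -0.96, -0.29, -76.17], [-0.0, 0.29, -0.96, 413.02]]
blue [[254. 435.]]
amber [[486. 460.]]
r [[499. 167.]]
l [[510.  29.]]
```

View pics/w1.png

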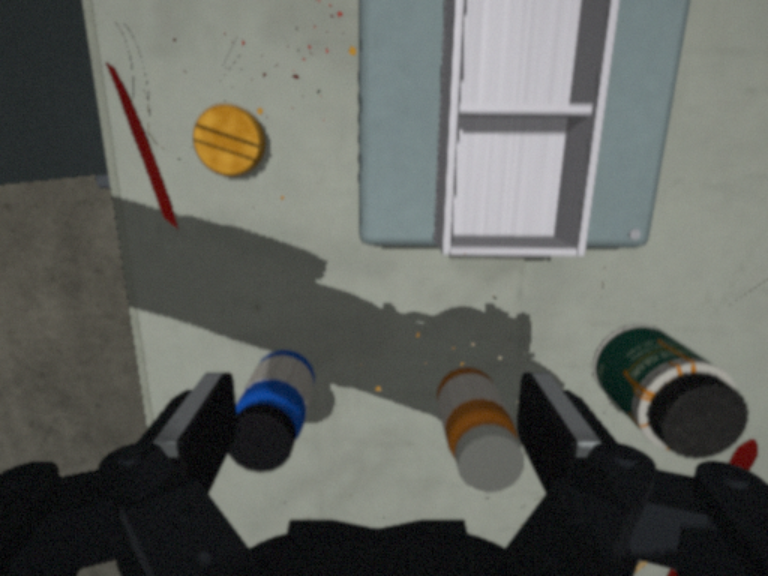

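The wrist view shows the lid tops at blue (262,439) and amber (490,459), and the tray's end rim corners at (442,256) and (587,257), all close to the predictions.

Run:
```python
from h import *
d=np.load("w1.npz");m=dict(mtx=d["mtx"],T=d["T"])
for n,u,z in[("blue lid",(262,439),110),("amber lid",(490,459),110),("blue base far edge",(288,351),0),("amber base far",(465,369),0),("rim-x",(442,256),116),("rim+x",(587,257),116),("divider -x inner",(458,112),116),("divider+x inner",(593,112),116),("wax",(228,140),21),("tin",(697,415),105)]: print(n,ray("wrist",np.array(u)/1.5,z,m).round(1))
to([429,-277,130],1.571)
```

```text
blue lid [ 432.6 -280.7]
amber lid [ 599.1 -296.7]
blue base far edge [ 433.  -260.4]
amber base far [ 599.  -277.9]
rim-x [ 556.3 -143. ]
rim+x [ 647.8 -143.2]
divider -x inner [561.8 -57.6]
divider+x inner [640.  -57.2]
wax [399.1 -73. ]
tin [ 747.7 -262.4]
t 2.075 at [ 514.4 -160.8  271. ] travel cm [-11.55  -8.49  14.18]
turn [ 0.1  0.5 -0.4]
```

The arm was still moving during that picture, which gives about 10 mm of disagreement in y. I'll settle and look again.

```bash
python3 -m jog '{"angular":[[0,0.5,0],[0,0.5,0],[0,0.5,0],[0,0.5,0]],"travel":[[2,0,0],[2,0,0],[2,0,0],[2,0,0]],"fingers":[0,0,0,0]}'
python3 - <<'E'
from h import *
m=camera_model("wrist");im=get_image("wrist");print(m["T"][:3].round(3).tolist())
print(np.round(read_state()["tool_rot"],4))
np.savez("w2",im=im,mtx=m["mtx"],T=m["T"]);cv2.imwrite("pics/w2.png",cv2.resize(im[:,:,::-1],(768,576)))
E
```

```text
clock: 2.58
eef_pos: [515.3, -127.2, 270.3]
tool_rot: [3.142, -0.009, 1.577]
force: [0.9, 0.1, -0.2]
width: 85.4
[[1.0, 0.006, 0.001, 514.666], [0.006, -0.96, -0.28, -55.113], [-0.001, 0.28, -0.96, 413.767]]
[ 3.1415 -0.0086  1.5763]
```

View pics/w2.png

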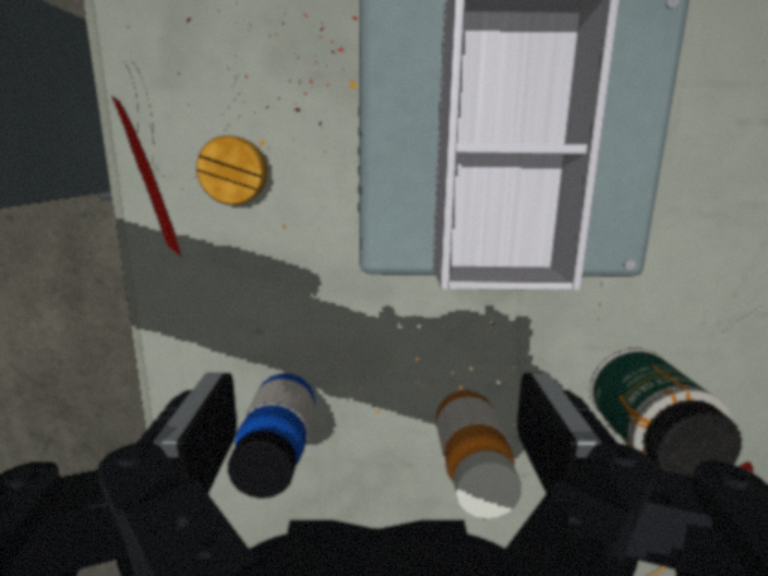

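Lids are now at blue (263,465) and amber (487,485), the rim end corners at (441,289) and (581,290), and the divider at y≈150.

Run:
```python
from h import *
d=np.load("w2.npz");m=dict(mtx=d["mtx"],T=d["T"])
for n,u,z in[("blue lid",(263,465),110),("amber lid",(487,485),110),("blue base far edge",(290,374),0),("amber base far",(463,393),0),("rim-x",(441,289),116),("rim+x",(581,290),116),("divider -x inner",(457,150),116),("divider+x inner",(588,149),116),("wax",(231,170),21),("tin",(692,440),105)]: print(n,ray("wrist",np.array(u)/1.5,z,m).round(1))
to([429,-280,170],1.571)
```

```text
blue lid [ 432.4 -278.5]
amber lid [ 598.3 -294.8]
blue base far edge [ 434.1 -259.1]
amber base far [ 598.4 -278. ]
rim-x [ 556.6 -141.2]
rim+x [ 646.8 -141.3]
divider -x inner [562.4 -55.2]
divider+x inner [640.1 -54.2]
wax [399.3 -71.5]
tin [ 747.5 -258.8]
t 2.625 at [ 515.3 -127.4  270.3] travel cm [-15.3   -8.71   9.9 ]
turn [ 0.  -0.5  0.3]
```

```bash
python3 -m jog '{"angular":[[0,-0.5,0],[0,-0.5,0.3],[0,-0.5,0.3],[0,-0.5,0.3],[0,-0.5,0.3]],"travel":[[-4,-2.2,2],[-8,-4.4,4],[-12,-6.6,7],[-15.4,-8.5,9.9],[-15.4,-8.5,9.9]],"fingers":[0,0,0,0,0]}'; python3 -c "
from h import *
to([431,-281,52],1.571)"
```

```text
clock: 3.25
eef_pos: [427.5, -283.9, 168.3]
tool_rot: [-3.137, 0.0, 1.564]
force: [1.2, 0.9, -0.1]
width: 85.4
t 3.25 at [ 427.5 -283.9  168.3] travel cm [ 0.29  0.4  11.63]
turn [-0.2  0.  -0.4]
```

```bash
python3 -m jog '{"angular":[[0,0,0],[0,0,0],[0,0,0],[0,0,0],[0,0,0]],"travel":[[0,0.1,2],[0,0.1,5],[0,0.1,8],[0,0.1,11.8],[0,0.1,11.8]],"fingers":[0,0,0,0,0]}';  python3 -m jog '{"angular":[[0,0,0],[0,0,0],[0,0,0],[0,0,0],[0,0,0]],"travel":[[0,0,0],[0,0,0],[0,0,0],[0,0,0],[0,0,0]],"fingers":[0,0.4,0.6,1,1]}'
```

```text
clock: 3.88
eef_pos: [431.3, -279.5, 50.4]
tool_rot: [-3.138, -0.003, 1.571]
force: [-0.4, 0.1, 0.4]
width: 85.4
clock: 4.5
eef_pos: [432.2, -281.8, 53.6]
tool_rot: [3.14, 0.001, 1.57]
force: [-2.2, 0.6, 9.8]
width: 54.1
```

```bash
python3 -m jog '{"angular":[[0,0,0],[0,0,0],[0,0,0],[0,0,0],[0,0,0]],"travel":[[0,0,0],[0,0,-1],[0,0,-4],[0,0,-9],[0,0,-14]],"fingers":[1,1,1,1,1]}';python3 -m jog '{"angular":[[0,0,0],[0,0,0],[0,0,0]],"travel":[[0,0,0],[0,0,0],[0,0,0]],"fingers":[1,1,1]}'; python3 -c "
from h import *
to([600.5,-10.5,210],1.571)"
```

```text
clock: 5.12
eef_pos: [431.5, -280.9, 193.5]
tool_rot: [-3.141, -0.0, 1.57]
force: [1.1, -0.6, -3.3]
width: 53.9
clock: 5.5
eef_pos: [430.9, -280.4, 190.5]
tool_rot: [-3.139, -0.002, 1.57]
force: [-0.3, -0.3, -2.2]
width: 54.3
t 5.5 at [ 430.9 -280.4  190.5] travel cm [27.   16.94 -1.95]
turn [-0.2 -0.1 -0. ]
```

```bash
python3 -m jog '{"angular":[[0,0,0],[0,0,0],[0,0,0],[0,0,0],[0,0,0]],"travel":[[3,2,-2],[8,5,-2],[13,8,-2],[18,11.3,-2],[23,14.5,-2]],"fingers":[1,1,1,1,1]}';python3 -m jog '{"angular":[[0,0,0],[0,0,0],[0,0,0],[0,0,0],[0,0,0]],"travel":[[2.5,1.5,0],[4,2.5,0],[4,2.5,0],[4,2.5,0],[4,2.5,0]],"fingers":[1,1,1,1,1]}'
python3 - <<'E'
from h import *
m=camera_model("wrist");im=get_image("wrist")
np.savez("w3",im=im,mtx=m["mtx"],T=m["T"]);a=cv2.resize(im[:,:,::-1],(640,480));b=cv2.resize(get_image("side")[105:270,180:325,::-1],None,fx=2.9,fy=2.9,interpolation=cv2.INTER_CUBIC)[:480]
b=cv2.resize(b,(160*2,480))[:,:]
cv2.imwrite("pics/w3.png",np.hstack([cv2.resize(a,(480,360)),cv2.resize(b,(316,360))]))
to([600.5,-10.5,123+3],1.571)
E
```

```text
clock: 6.12
eef_pos: [577.1, -49.7, 210.3]
tool_rot: [-3.139, 0.0, 1.57]
force: [1.1, -0.9, -2.0]
width: 54.3
clock: 6.75
eef_pos: [601.4, -13.4, 212.0]
tool_rot: [-3.141, 0.001, 1.567]
force: [-0.1, -0.7, -3.8]
width: 53.7
t 6.85 at [601.7 -12.7 212.1] travel cm [ 0.22 -0.12  8.61]
turn [ 0.   0.  -0.2]
```

View pics/w3.png

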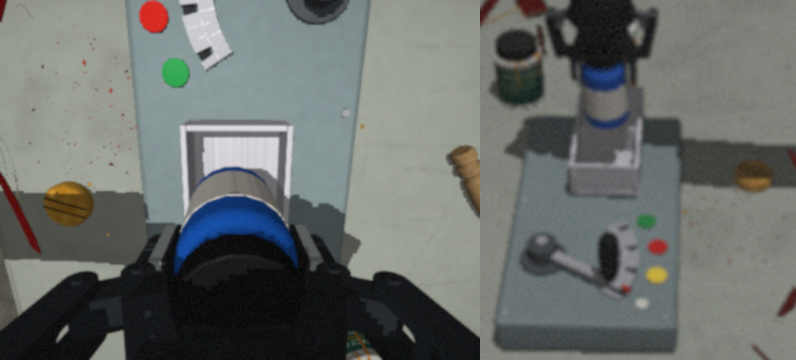

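Wrist view: the tray's lever-side rim is at v≈122 (u 181–294), green disc (176,72), red (154,17), and the jar is centred in x.

Run:
```python
from h import *
d=np.load("w3.npz");m=dict(mtx=d["mtx"],T=d["T"]);k=512/480
for n,u,z in[("rim L",(181,122),116),("rim R",(294,122),116),("green",(176,72),61),("red",(154,17),61),("jar base far",(236,168),160)]: print(n,ray("wrist",np.array(u)*k,z,m).round(1))
```

```text
rim L [558.7  36.4]
rim R [647.2  36.1]
green [546.8  76.3]
red [530.3 121.8]
jar base far [601.7  10.3]
```

```bash
python3 -m jog '{"angular":[[0,0,0],[0,0,0],[0,0,0],[0,0,0],[0,0,0]],"travel":[[0.2,0,1.5],[0.2,0,3.5],[0.2,0,5.5],[0.2,0,7],[0.2,0,7.8]],"fingers":[1,1,1,1,1]}';python3 -m jog '{"angular":[[0,0,0],[0,0,0],[0,0,0],[0,0,0]],"travel":[[0,0,0.2],[0,0,0.2],[0,0,0.3],[0,0,0.3]],"fingers":[1,1,1,1]}'
```

```text
clock: 7.48
eef_pos: [601.5, -9.3, 132.5]
tool_rot: [-3.14, 0.0, 1.57]
force: [-0.4, 0.8, -2.6]
width: 53.9
clock: 7.98
eef_pos: [602.3, -9.4, 131.2]
tool_rot: [3.141, -0.0, 1.57]
force: [0.1, 0.8, -2.7]
width: 54.4
```

```bash
python3 -m jog '{"angular":[[0,0,0],[0,0,0],[0,0,0],[0,0,0],[0,0,0]],"travel":[[0,0,0.1],[0,0,0.2],[0,0,0.3],[0,0,0.4],[0,0,0.4]],"fingers":[1,1,1,1,1]}';python3 -m jog '{"angular":[[0,0,0],[0,0,0],[0,0,0],[0,0,0]],"travel":[[0,0,0.1],[0,0,0.2],[0,0,0.2],[0,0,0.2]],"fingers":[1,1,1,1]}'
```

```text
clock: 8.6
eef_pos: [602.0, -9.4, 126.7]
tool_rot: [-3.141, 0.0, 1.57]
force: [0.5, -0.7, -3.2]
width: 54.0
clock: 9.1
eef_pos: [602.1, -9.4, 124.9]
tool_rot: [-3.142, -0.0, 1.57]
force: [-0.6, 1.2, -2.8]
width: 54.3
```

```bash
python3 -m jog '{"angular":[[0,0,0],[0,0,0],[0,0,0],[0,0,0]],"travel":[[0,0,0.1],[0,0,0.1],[0,0,0.2],[0,0,0.2]],"fingers":[1,1,1,1]}'
```

```text
clock: 9.6
eef_pos: [602.1, -9.6, 124.7]
tool_rot: [3.141, -0.001, 1.57]
force: [-5.1, 0.1, 11.4]
width: 54.1
```

```bash
python3 -m jog '{"angular":[[0,0,0],[0,0,0],[0,0,0],[0,0,0]],"travel":[[0,0,0],[0,0,0],[0,0,0],[0,0,0]],"fingers":[0.3,0,0,0]}';python3 -m jog '{"angular":[[0,0,0],[0,0,0],[0,0,0],[0,0,0],[0,0,0]],"travel":[[0,0,-1],[0,0,-4],[0,0,-8],[0,0,-12.5],[0,0,-12.5]],"fingers":[0,0,0,0,0]}'; python3 -c "
from h import *
to([599,-190,220],1.571);to([599,-298,190],1.571)"
```

```text
clock: 10.1
eef_pos: [602.2, -9.4, 122.7]
tool_rot: [3.142, 0.0, 1.57]
force: [-0.1, 0.2, 0.4]
width: 85.5
clock: 10.72
eef_pos: [604.6, -10.1, 252.3]
tool_rot: [3.133, 0.0, 1.57]
force: [0.4, -1.2, -0.2]
width: 85.2
t 10.725 at [604.6 -10.1 252.3] travel cm [-17.99  -0.58   3.23]
turn [ 0.5  0.  -0.1]
t 10.725 at [604.6 -10.1 252.3] travel cm [-28.79  -0.59   6.23]
turn [ 0.5  0.  -0.1]
```

```bash
python3 -m jog '{"angular":[[0,0,0],[0,0,0],[0,0,0],[0,0,0],[0,0,0]],"travel":[[-4,-0.2,0],[-10,-0.3,0],[-16,-0.3,1],[-22,-0.3,3],[-28,-0.3,5]],"fingers":[0,0,0,0,0]}'; python3 -m jog '{"angular":[[0,0,0],[0,0,0],[0,0,0],[0,0,0]],"travel":[[-0.9,-0.1,1],[-0.9,-0.1,1],[-0.9,-0.1,1],[-0.9,-0.1,1]],"fingers":[0,0,0,0]}'
python3 - <<'E'
from h import *
m=camera_model("wrist");im=get_image("wrist")
np.savez("w4",im=im,mtx=m["mtx"],T=m["T"]);a=cv2.resize(im[:,:,::-1],(480,360));b=cv2.resize(get_image("side")[105:270,180:325,::-1],(316,360),interpolation=cv2.INTER_CUBIC)
cv2.imwrite("pics/w4.png",np.hstack([a,b]))
to([599,-298,52],1.571)
print((proj("wrist",[[599,-298,110]],m)*480/512).round())
E
```

```text
clock: 11.35
eef_pos: [598.6, -289.4, 197.3]
tool_rot: [-3.141, -0.001, 1.57]
force: [1.1, -0.3, 0.9]
width: 85.6
clock: 11.85
eef_pos: [598.9, -295.0, 189.0]
tool_rot: [3.14, -0.001, 1.573]
force: [-0.1, 0.8, 0.5]
width: 85.3
t 11.95 at [ 598.7 -295.6  189. ] travel cm [-0.24  0.02 13.7 ]
turn [ 0.1 -0.   0.1]
[[236. 193.]]
```

View pics/w4.png

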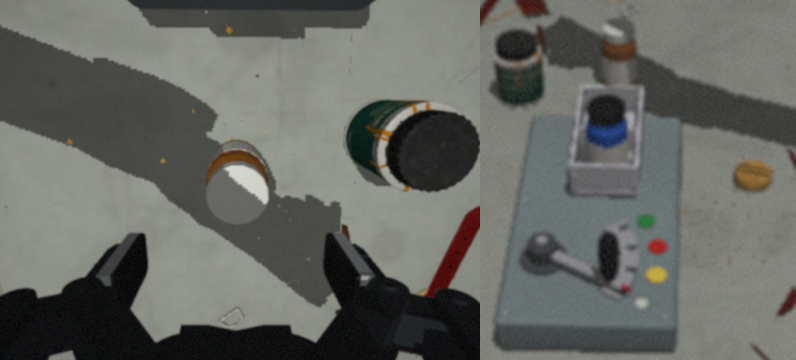

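The blue jar stands upright in the left cell. Amber's lid at (237,193) matches the prediction of (236,193), so I'll go down and grasp it.

```bash
python3 -m jog '{"angular":[[0,0,0],[0,0,0],[0,0,0],[0,0,0],[0,0,0]],"travel":[[-0.2,0,3],[-0.2,0,7],[-0.2,0,11],[-0.2,0,13.7],[-0.2,0,13.7]],"fingers":[0,0,0,0,0]}';  python3 -m jog '{"angular":[[0,0,0],[0,0,0],[0,0,0],[0,0,0],[0,0,0]],"travel":[[0,0,0],[0,0,0],[0,0,0],[0,0,0],[0,0,0]],"fingers":[0,0.4,0.6,1,1]}'; python3 -m jog '{"angular":[[0,0,0],[0,0,0],[0,0,0],[0,0,0],[0,0,0]],"travel":[[0,0,0],[0,0,-1],[0,0,-4],[0,0,-9],[0,0,-15]],"fingers":[1,1,1,1,1]}';python3 -m jog '{"angular":[[0,0,0],[0,0,0],[0,0,0]],"travel":[[0,0,-1],[0,0,-1],[0,0,-1]],"fingers":[1,1,1]}'; python3 -c "
from h import *
to([602,-95,212],1.571)"
```

```text
clock: 12.58
eef_pos: [596.7, -297.5, 49.5]
tool_rot: [-3.138, -0.002, 1.571]
force: [-0.1, -0.6, 0.0]
width: 85.2
clock: 13.2
eef_pos: [599.3, -299.5, 53.4]
tool_rot: [3.138, 0.001, 1.57]
force: [0.8, 0.5, 6.5]
width: 54.0
clock: 13.82
eef_pos: [596.7, -298.2, 201.9]
tool_rot: [-3.139, -0.001, 1.57]
force: [1.2, -0.7, -3.7]
width: 53.8
clock: 14.2
eef_pos: [596.6, -297.9, 209.1]
tool_rot: [-3.138, -0.002, 1.57]
force: [-0.2, -0.3, -3.6]
width: 54.4
t 14.2 at [ 596.6 -297.9  209.1] travel cm [20.29  0.53 -0.24]
turn [-0.2 -0.1 -0.1]
```

```bash
python3 -m jog '{"angular":[[0,0,0],[0,0,0],[0,0,0],[0,0,0],[0,0,0]],"travel":[[3,0.1,0],[8,0.2,0],[13,0.3,0],[17,0.35,0],[20.2,0.35,0]],"fingers":[1,1,1,1,1]}';python3 -m jog '{"angular":[[0,0,0],[0,0,0],[0,0,0],[0,0,0]],"travel":[[0,0,0],[0,0,0],[0,0,0],[0,0,0]],"fingers":[1,1,1,1]}'
python3 - <<'E'
from h import *
m=camera_model("wrist");im=get_image("wrist")
np.savez("w5",im=im,mtx=m["mtx"],T=m["T"]);a=cv2.resize(im[:,:,::-1],(480,360));b=cv2.resize(get_image("side")[105:270,180:325,::-1],(316,360),interpolation=cv2.INTER_CUBIC)
cv2.imwrite("pics/w5.png",np.hstack([a,b]))
to([602,-95,123],1.571)
E
```

```text
clock: 14.82
eef_pos: [600.4, -94.3, 209.2]
tool_rot: [-3.138, -0.001, 1.572]
force: [0.8, -0.4, -3.5]
width: 54.2
clock: 15.32
eef_pos: [601.3, -98.3, 211.1]
tool_rot: [-3.141, 0.0, 1.568]
force: [0.3, -0.3, -2.6]
width: 54.0
t 15.425 at [601.4 -97.8 211.3] travel cm [0.28 0.06 8.83]
turn [-0.   0.  -0.1]
```

View pics/w5.png

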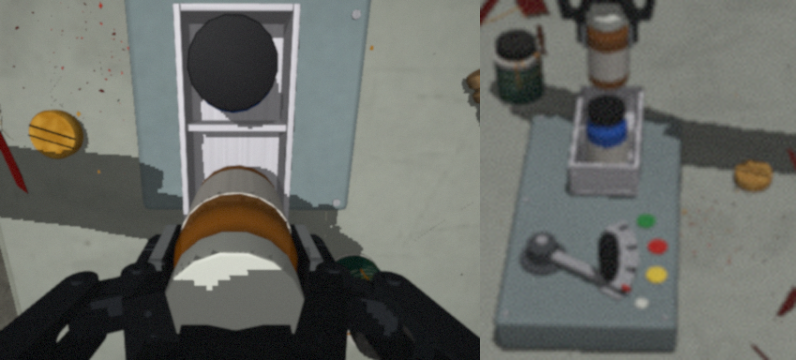

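```bash
python3 - <<'E'
from h import *
d=np.load("w5.npz");m=dict(mtx=d["mtx"],T=d["T"]);k=512/480
for n,u,z in[("div L",(189,127),116),("div R",(284,127),116),("rim outer L",(174,6),116),("rim outer R",(300,6),116),("blue lid",(233,62),181)]: print(n,ray("wrist",np.array(u)*k,z,m).round(1))
E
python3 -m jog '{"angular":[[0,0,0],[0,0,0],[0,0,0],[0,0,0],[0,0,0]],"travel":[[0.2,0,1.5],[0.2,0,3.5],[0.2,0,5.5],[0.2,0,7],[0.2,0,7.8]],"fingers":[1,1,1,1,1]}';python3 -m jog '{"angular":[[0,0,0],[0,0,0],[0,0,0],[0,0,0]],"travel":[[0,0,0.1],[0,0,0.2],[0,0,0.3],[0,0,0.3]],"fingers":[1,1,1,1]}'
```

```text
div L [564.8 -52.3]
div R [639.2 -52.5]
rim outer L [558.2  32. ]
rim outer R [646.7  31.8]
blue lid [600.  -10.3]
clock: 16.05
eef_pos: [601.0, -94.8, 132.0]
tool_rot: [-3.14, -0.0, 1.57]
force: [0.2, -0.7, -3.7]
width: 53.9
clock: 16.55
eef_pos: [601.7, -95.0, 130.7]
tool_rot: [3.141, -0.0, 1.57]
force: [-0.2, 0.5, -3.3]
width: 54.2
```

The divider reads y=-52.4, so the cells are at y=-10 and y=-95. The blue lid is at (600,-10.3), which is centred. I'll set amber down.

```bash
python3 -m jog '{"angular":[[0,0,0],[0,0,0],[0,0,0],[0,0,0],[0,0,0]],"travel":[[0,0,0.1],[0,0,0.2],[0,0,0.3],[0,0,0.4],[0,0,0.4]],"fingers":[1,1,1,1,1]}';python3 -m jog '{"angular":[[0,0,0],[0,0,0],[0,0,0],[0,0,0]],"travel":[[0,0,0.1],[0,0,0.2],[0,0,0.2],[0,0,0.2]],"fingers":[1,1,1,1]}'; python3 -m jog '{"angular":[[0,0,0],[0,0,0],[0,0,0],[0,0,0]],"travel":[[0,0,0.1],[0,0,0.1],[0,0,0.2],[0,0,0.2]],"fingers":[1,1,1,1]}'
```

```text
clock: 17.18
eef_pos: [601.4, -95.0, 126.2]
tool_rot: [-3.141, -0.0, 1.57]
force: [0.9, 0.4, -3.4]
width: 54.2
clock: 17.68
eef_pos: [601.6, -95.0, 124.4]
tool_rot: [3.142, 0.0, 1.57]
force: [0.6, 0.1, -1.6]
width: 54.2
clock: 18.18
eef_pos: [601.6, -95.1, 124.2]
tool_rot: [3.141, -0.001, 1.57]
force: [-4.5, 0.8, 11.0]
width: 53.7
```

```bash
python3 -m jog '{"angular":[[0,0,0],[0,0,0],[0,0,0],[0,0,0]],"travel":[[0,0,0],[0,0,0],[0,0,0],[0,0,0]],"fingers":[0.3,0,0,0]}';python3 -m jog '{"angular":[[0,0,0],[0,0,0],[0,0,0],[0,0,0],[0,0,0]],"travel":[[0,0,-1],[0,0,-4],[0,0,-8],[0,0,-13],[0,0,-13]],"fingers":[0,0,0,0,0]}'; python3 -c "
from h import *
to([584.7,196.3,250],np.pi/2-.51)"
```

```text
clock: 18.68
eef_pos: [601.5, -95.0, 122.2]
tool_rot: [-3.141, 0.0, 1.57]
force: [0.0, -0.0, -0.9]
width: 85.5
clock: 19.3
eef_pos: [604.1, -96.2, 257.3]
tool_rot: [3.132, 0.002, 1.57]
force: [0.3, 0.0, 0.0]
width: 85.5
t 19.3 at [604.1 -96.2 257.3] travel cm [29.25 -1.98  0.67]
turn [ 0.5 -0.  29.2]
```

```bash
python3 -m jog '{"angular":[[0,0,6],[0,0,12],[0,0,18],[0,0,24],[0,0,29.2]],"travel":[[4,-0.3,0],[10,-0.7,0],[16,-1.1,0],[21,-1.4,0],[26,-1.7,0]],"fingers":[0,0,0,0,0]}';python3 -m jog '{"angular":[[0,0,0],[0,0,0],[0,0,0],[0,0,0],[0,0,0]],"travel":[[2,1,0],[2.8,1.6,0],[2.8,1.6,0],[2.8,1.6,0],[2.8,1.6,0]],"fingers":[0,0,0.3,0.3,0.3]}'
python3 - <<'E'
from h import *
m=camera_model("wrist");im=get_image("wrist")
np.savez("w6",im=im,mtx=m["mtx"],T=m["T"]);a=cv2.resize(im[:,:,::-1],(480,360));b=cv2.resize(get_image("side")[105:270,180:325,::-1],(316,360),interpolation=cv2.INTER_CUBIC)
cv2.imwrite("pics/w6.png",np.hstack([a,b]))
to([584.7,196.3,102],np.pi/2-.51)
print((proj("wrist",[[584.7,196.3,151],[672,147.5,90],[584.7,196.3,91]],m)*480/512).round())
E
```

```text
clock: 19.92
eef_pos: [584.0, 166.8, 251.9]
tool_rot: [-3.141, 0.001, 1.058]
force: [0.4, 0.2, -0.8]
width: 85.4
clock: 20.55
eef_pos: [612.0, 180.5, 252.5]
tool_rot: [-3.141, 0.0, 1.059]
force: [0.4, -0.8, -0.4]
width: 59.9
t 20.65 at [612.2 181.1 252.6] travel cm [-0.02 -3.14 15.06]
turn [-0.  -0.  -0.1]
[[198. 180.]
 [301. 163.]
 [205. 164.]]
```

View pics/w6.png

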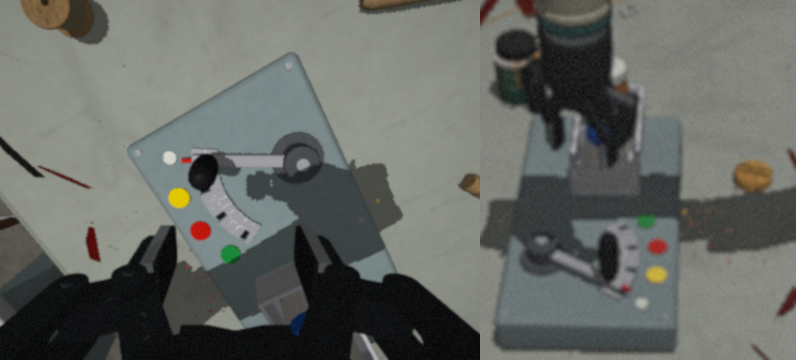

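The handle blob centre (204,172) and pivot (303,160) match the predictions within about 2 px, and the pointer is at the white dot. I'll descend and grip the handle.

```bash
python3 -m jog '{"angular":[[0,0,0],[0,0,0],[0,0,0],[0,0,0],[0,0,0]],"travel":[[0,-3,0],[0,-3,4],[0,-3,8],[0,-3,12],[0,-3,12]],"fingers":[0.3,0.3,0.3,0.3,0.3]}';python3 -m jog '{"angular":[[0,0,0],[0,0,0],[0,0,0],[0,0,0]],"travel":[[0,0,1.5],[0,0,3],[0,0,3],[0,0,3]],"fingers":[0.3,0.3,0.3,0.3]}';python3 -m jog '{"angular":[[0,0,0],[0,0,0],[0,0,0],[0,0,0],[0,0,0]],"travel":[[0,0,0],[0,0,0],[0,0,0],[0,0,0],[0,0,0]],"fingers":[0.45,0.6,0.6,1,1]}'
```

```text
clock: 21.28
eef_pos: [583.8, 195.9, 129.9]
tool_rot: [-3.137, 0.004, 1.06]
force: [0.2, 0.4, 0.4]
width: 59.6
clock: 21.78
eef_pos: [586.6, 196.3, 102.8]
tool_rot: [3.141, -0.001, 1.06]
force: [-0.4, 0.1, -0.2]
width: 59.6
clock: 22.4
eef_pos: [586.4, 196.2, 102.8]
tool_rot: [3.141, -0.0, 1.06]
force: [-0.6, -0.7, 4.0]
width: 24.7
```

Gripped at 24.7 mm with little force. Now I'll swing along the arc, a third at a time.

```bash
python3 -m jog '{"angular":[[0,0,-3.9],[0,0,-7.8],[0,0,-11.7],[0,0,-15.6],[0,0,-19.5]],"travel":[[-0.68,0.02,0],[-1.36,0.09,0],[-2.03,0.21,0],[-2.69,0.37,0],[-3.34,0.57,0]],"fingers":[1,1,1,1,1]}'; python3 -m jog '{"angular":[[0,0,0],[0,0,0]],"travel":[[0,0,0],[0,0,0]],"fingers":[1,1]}'
```

```text
clock: 23.02
eef_pos: [581.6, 184.7, 103.0]
tool_rot: [3.13, -0.026, 1.413]
force: [17.2, 37.3, -16.9]
width: 24.4
clock: 23.28
eef_pos: [580.2, 181.1, 103.0]
tool_rot: [3.133, -0.02, 1.412]
force: [12.4, 28.1, -9.5]
width: 24.8
```

```bash
python3 -m jog '{"angular":[[0,0,0],[0,0,0],[0,0,0],[0,0,0]],"travel":[[0,0,0],[0,0,0],[0,0,0],[0,0,0]],"fingers":[1,1,1,1]}'
```

```text
clock: 23.78
eef_pos: [578.3, 176.0, 103.0]
tool_rot: [3.136, -0.014, 1.409]
force: [7.6, 18.2, -4.6]
width: 24.3
```

The lever is heavily damped but it follows, with the force falling as it creeps. I'll continue more slowly.

```bash
python3 -m jog '{"angular":[[0,0,-2],[0,0,-3.9],[0,0,-5.9],[0,0,-7.8],[0,0,-9.75]],"travel":[[-0.34,0.01,0],[-0.68,0.02,0],[-1.02,0.05,0],[-1.36,0.09,0],[-1.69,0.14,0]],"fingers":[1,1,1,1,1]}'; python3 -m jog '{"angular":[[0,0,0],[0,0,0],[0,0,0],[0,0,0],[0,0,0]],"travel":[[0,0,0],[0,0,0],[0,0,0],[0,0,0],[0,0,0]],"fingers":[1,1,1,1,1]}'
```

```text
clock: 24.4
eef_pos: [575.5, 163.8, 102.9]
tool_rot: [3.136, -0.019, 1.58]
force: [5.0, 29.1, -3.2]
width: 24.8
clock: 25.02
eef_pos: [574.4, 157.7, 102.8]
tool_rot: [3.139, -0.011, 1.58]
force: [2.8, 16.8, -0.1]
width: 24.4
```

```bash
for i in 1 2; do python3 -m jog '{"angular":[[0,0,-2],[0,0,-3.9],[0,0,-5.9],[0,0,-7.8],[0,0,-9.75]],"travel":[[-0.34,0.01,0],[-0.68,0.02,0],[-1.02,0.05,0],[-1.36,0.09,0],[-1.69,0.14,0]],"fingers":[1,1,1,1,1]}'; python3 -m jog '{"angular":[[0,0,0],[0,0,0],[0,0,0],[0,0,0],[0,0,0]],"travel":[[0,0,0],[0,0,0],[0,0,0],[0,0,0],[0,0,0]],"fingers":[1,1,1,1,1]}'; done
```

```text
clock: 25.65
eef_pos: [574.2, 148.6, 102.8]
tool_rot: [3.138, -0.021, 1.751]
force: [0.1, 32.8, 1.0]
width: 24.8
clock: 26.28
eef_pos: [574.0, 142.7, 102.7]
tool_rot: [3.14, -0.013, 1.75]
force: [-2.1, 18.9, 3.1]
width: 24.6
clock: 26.9
eef_pos: [575.5, 130.4, 102.6]
tool_rot: [3.141, -0.02, 1.921]
force: [-7.8, 28.4, 7.0]
width: 24.1
clock: 27.52
eef_pos: [576.5, 123.7, 102.6]
tool_rot: [-3.141, -0.011, 1.92]
force: [-5.1, 14.4, 6.3]
width: 24.4
```

```bash
python3 -m jog '{"angular":[[0,0,-2],[0,0,-3.9],[0,0,-5.9],[0,0,-7.8],[0,0,-9.75]],"travel":[[-0.34,0.01,0],[-0.68,0.02,0],[-1.02,0.05,0],[-1.36,0.09,0],[-1.69,0.14,0]],"fingers":[1,1,1,1,1]}'; for i in 1 2; do python3 -m jog '{"angular":[[0,0,0],[0,0,0],[0,0,0],[0,0,0],[0,0,0]],"travel":[[0,0,0],[0,0,0],[0,0,0],[0,0,0],[0,0,0]],"fingers":[1,1,1,1,1]}'; done
```

```text
clock: 28.15
eef_pos: [579.6, 115.2, 102.4]
tool_rot: [-3.141, -0.023, 2.091]
force: [-13.1, 28.1, 13.3]
width: 24.5
clock: 28.78
eef_pos: [581.1, 110.1, 102.4]
tool_rot: [-3.14, -0.015, 2.09]
force: [-9.6, 17.9, 8.8]
width: 24.6
clock: 29.4
eef_pos: [582.1, 107.1, 102.4]
tool_rot: [-3.14, -0.011, 2.09]
force: [-7.5, 13.3, 7.7]
width: 24.2
```

```bash
for i in 1 2 3; do python3 -m jog '{"angular":[[0,0,0],[0,0,0],[0,0,0],[0,0,0],[0,0,0]],"travel":[[0,0,0],[0,0,0],[0,0,0],[0,0,0],[0,0,0]],"fingers":[1,1,1,1,1]}'; done;  python3 -m jog '{"angular":[[0,0,0],[0,0,0],[0,0,0],[0,0,0],[0,0,0]],"travel":[[0,0,0],[0,0,0],[0,0,0],[0,0,0],[0,0,0]],"fingers":[0.6,0.4,0.2,0.2,0.2]}'
```

```text
clock: 30.02
eef_pos: [583.1, 104.5, 102.4]
tool_rot: [-3.14, -0.008, 2.088]
force: [-4.0, 6.7, 6.4]
width: 24.2
clock: 30.65
eef_pos: [583.7, 102.9, 102.4]
tool_rot: [-3.14, -0.006, 2.087]
force: [-4.3, 6.4, 6.2]
width: 24.6
clock: 31.28
eef_pos: [584.3, 101.4, 102.5]
tool_rot: [-3.14, -0.004, 2.086]
force: [-2.8, 3.9, 5.0]
width: 24.7
clock: 31.9
eef_pos: [586.0, 98.5, 102.3]
tool_rot: [-3.141, 0.0, 2.081]
force: [-0.1, -0.3, -0.0]
width: 68.2
```

Released. I'll rise, retreat towards the robot's left and check.

```bash
python3 -m jog '{"angular":[[0,0,0],[0,0,0],[0,0,0],[0,0,0],[0,0,0]],"travel":[[0,0,-1],[0,0,-4],[0,0,-9],[0,0,-15],[0,0,-19]],"fingers":[0.2,0.2,0.2,0.2,0.2]}'; python3 -m jog '{"angular":[[0,0,0],[0,0,0],[0,0,0],[0,0,0],[0,0,0]],"travel":[[2,0,0],[2,0,0],[2,0,0],[2,0,0],[2,0,0]],"fingers":[0.2,0.2,0.2,0.2,0.2]}'
python3 - <<'E'
from h import *
m=camera_model("wrist");im=get_image("wrist")
np.savez("w7",im=im,mtx=m["mtx"],T=m["T"]);a=cv2.resize(im[:,:,::-1],(480,360));b=cv2.resize(get_image("side")[105:270,180:325,::-1],(316,360),interpolation=cv2.INTER_CUBIC)
cv2.imwrite("pics/w7.png",np.hstack([a,b]))
E
```

```text
clock: 32.52
eef_pos: [586.7, 98.6, 296.2]
tool_rot: [3.138, 0.001, 2.081]
force: [0.2, 0.0, 0.1]
width: 68.0
clock: 33.15
eef_pos: [576.2, 115.6, 291.7]
tool_rot: [-3.14, 0.0, 2.081]
force: [0.3, -0.3, -0.2]
width: 68.3
```

View pics/w7.png

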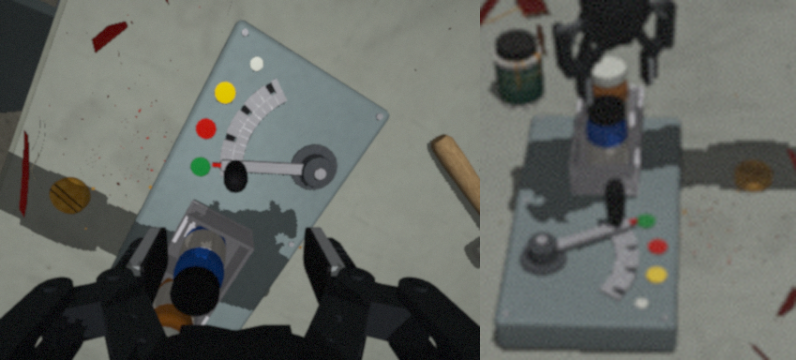

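The wrist and side views show the pointer at the green disc (201,167) and both jars upright in their cells. I'll check the angle numerically and confirm it is at rest.

```bash
python3 -m jog '{"angular":[[0,0,0],[0,0,0],[0,0,0],[0,0,0]],"travel":[[0,0,0],[0,0,0],[0,0,0],[0,0,0]],"fingers":[0.2,0.2,0.2,0.2]}'
python3 - <<'E'
from h import *
d=np.load("w7.npz")
def go(im,m,pv=np.array([672,147.5])):
    h=cv2.cvtColor(im,cv2.COLOR_RGB2HSV);o={}
    for n,h0,h1,z,c in(("green",45,85,61,(201,167)),("tip",0,8,74,(217,165))):
        k,l,st,ce=cv2.connectedComponentsWithStats(((h[...,0]>=h0)&(h[...,0]<=h1)&(h[...,1]>130)).astype(np.uint8))
        c=np.array(c)*512/480;i=1+np.argmin(np.hypot(*(ce[1:]-c).T));p=ray("wrist",ce[i],z,m);v=p-pv
        print(n,st[i,4],ce[i].round(1),p.round(1),"r",np.hypot(*v).round(1),"q",round(np.arctan2(v[1],v[0])%(2*np.pi)-np.pi+.51,3))
go(d["im"],dict(mtx=d["mtx"],T=d["T"]))
m=camera_model("wrist");go(get_image("wrist"),m)
E
```

```text
clock: 33.75
eef_pos: [576.2, 116.1, 292.4]
tool_rot: [3.142, -0.0, 2.082]
force: [0.4, 0.1, -0.9]
width: 68.4
green 306 [213.3 177.4] [545.6  76.5] r 145.0 q 1.022
tip 35 [231.2 175.8] [562.5  91.8] r 122.8 q 0.98
green 299 [212.8 177.8] [545.6  76.3] r 145.1 q 1.023
tip 35 [230.1 177.5] [562.7  90. ] r 123.5 q 0.994
```

The lever may still be creeping into the notch, so I'll wait and re-measure.

```bash
for i in 1 2 3 4; do python3 -m jog '{"angular":[[0,0,0],[0,0,0],[0,0,0],[0,0,0],[0,0,0]],"travel":[[0,0,0],[0,0,0],[0,0,0],[0,0,0],[0,0,0]],"fingers":[0.2,0.2,0.2,0.2,0.2]}' >/dev/null; done
python3 - <<'E'
from h import *
pv=np.array([672,147.5]);m=camera_model("wrist");im=get_image("wrist");h=cv2.cvtColor(im,cv2.COLOR_RGB2HSV)
k,l,st,ce=cv2.connectedComponentsWithStats(((h[...,0]<=8)&(h[...,1]>130)).astype(np.uint8))
i=1+np.argmin(np.hypot(*(ce[1:]-[230,177]).T))
for z in(70,80):
    v=ray("wrist",ce[i],z,m)-pv;print(z,ce[i].round(1),"q",round(np.arctan2(v[1],v[0])%(2*np.pi)-np.pi+.51,3))
print(read_state()["clock"])
finish_job()
E
```

```text
70 [230.1 180. ] q 1.027
80 [230.1 180. ] q 1.006
36.35
the job is handed in; nothing more can be done
```

Both dye jars are in the shaker tray, the lever is in the green notch, and I handed the job in at 36.35 s of the 72 s allowed. No verdict was reported.

- **Jars:** The blue jar is in the cell nearer the lever and the amber jar is in the other. The force read about 11 N on the wrist at each set-down, with a limit of 60 N. In the last pictures both stood upright in their cells. I measured blue within about 2 mm of its cell centre. I judged amber's final position only by eye, from where it was released.
- **Lever:** I gripped the handle, swung it slowly to the third notch (the green one) and let go. It was heavily damped, so wrist force on the way reached about 44 N. That is above the 40 N limit set for the arm or gripper body, but well under the 120 N wrist limit. I took this to be finger load, which the 40 N limit does not seem to cover, but I could not confirm that.
- **Notch check:** After release the pointer still crept into the notch, reading 0.98, then 0.99. After a 2.5 s wait it read 1.01–1.03, against 1.02 for the green disc, so within about 2 mm. I took no later picture to show it had fully stopped.
- **Bystanders:** I did not touch the glue tin, spool or beeswax. The tin and beeswax look unmoved in the last pictures. The spool was last seen standing just before I gripped the lever.
- **Disagreement:** The side camera's fit of the shaker was about 5 mm off the wrist camera's. I used the wrist camera, because the tray and the discs agreed in it.

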